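# Present the filter slide to the colour meter, label up

### The arm

A 6-joint arm with a two-finger parallel gripper is mounted at the origin on the work surface. World frame = base frame: x ahead of the robot, y to its left, z up, the work surface at z = 0. Lengths are in m, angles in rad, forces in N, time in s.
With the tool pointing down it reaches from about 0.225 to 0.875 m from the base axis. Payload 3.4 kg.
Tool frame: the origin (TCP) lies at the very end of the fingers, on their centre line; the grasp point (between the pads) lies manip.pinch_z behind it (manip.pinch_z is the distance from the TCP to the grasp point, in m); z points along the fingers, y is the direction in which the jaws open and shut (so a half turn about z gives the same grasp; the last joint's range is limited). The gripper opens to 85 mm and grips with 20 to 120 N. Pads are 22 mm wide; open, the fingers measure 114 mm over their backs; the gripper's body (76 mm by 85 mm) begins 54 mm behind the grasp point. The pads swing forward as they close: fully open they stand 13 mm farther back than shut.
Start: joints at [1.103, 0.276, 1.505, -0, 1.361, -0.121], TCP at [0.195, 0.541, 0.231] pointing down, gripper open.
Joint ranges: [-2.89, 2.89], [-0.75, 2.08], [0.22, 2.7], [-1.18, 4.32], [0.11, 2.71], [-2.7, 2.7]. Speed limits (rad/s): [2.57, 2.57, 3.14, 3.14, 3.14, 3.14].

### API

Orientations are given as a unit quaternion [w, x, y, z].
In Python, from rig import manip, imaging, workorder gives the robot as it stands.
- The arm moves only by the tool apply_moves, never from a script. Its argument "moves" is one flat list of numbers, 7 for each row, row after row: the finger opening in m, from 0 to 0.0854, then the shift along the tool's x, y, z in m, then the turn, a rotation vector about the tool's x, y, z in rad. In form: [jaw, tx, ty, tz, rx, ry, rz, jaw, tx, ty, tz, rx, ry, rz, ...]. A call has exactly 8 rows; each row shifts and turns the pose as measured when the row begins, along the tool's axes as they then stand; what a row does not reach is not made up. A row lasts 1/12 s, in which the tool goes at most 41.7 mm and 7.16 degrees, less where a joint would pass 70% of its speed; a pose out of reach is approached as far as the arm can. A call with a gripper value outside its range is refused whole. The fingers move at their own pace and stop on an object; "newtons" is the grip in N (left out, the last holds). Time passes only in rows, so rows that do not move let the fingers close, or fill a call up. It gives the time, the measured TCP pose, the force and the opening at its end, in the units of the state.
- manip.get_state(): the state, without advancing time (a new reading comes with each control period).
- imaging.get_image(name): name is "scene" or "top" or "wrist"; returns a dict with "image" (384x512x3 uint8, red, green, blue), "range_z" (384x512 float32, m along the optical axis (not along the pixel's ray), 0 where there is no reading), "fx", "fy", "cx", "cy" (pixels), "k1" (the pictures are not rectified: a ray, as slopes to the right and down, at radius r is drawn at 1 + k1 r^2 times it, then the intrinsics apply), "R" (3x3) and "t" (3): a world point X has camera coordinates R X + t. Camera axes: x right, y down, z forward; pixel columns grow to the right and rows downward; lengths in m; the calibration is good to about 2 mm. A picture is of the moment at which its call begins.
- workorder.sign_off(): hands the job in, once; it reports no verdict.
The state is a dict: "clock": time; "qpos": joint angles; "qd": joint speeds; "effort": joint torques, N m; "position": TCP position; "ee_rot": TCP orientation; "contact_force": force on the tool from outside, world axes, zero at the start; "moment": the same for the moment, N m; "width": finger opening in m.
Only numpy, scipy, OpenCV 4.12 (cv2) and the standard library are available. Lean on these libraries where they do the work, as an engineer would, in place of code of your own. Each camera call takes 0.05 s, during which the arm holds its last target.

### The job

Slide the shutter of the colour meter fully open. Then take the filter slide that lies label up - the notched corner marks its frosted end - by that frosted end, and hold the middle of its clear glass over the meter's round window, level, label up, about a centimetre above the window without the slide touching the meter, with the frosted end pointing straight out, away from the meter's housing. Finish while still holding it there: do not put it down or let go, and leave the other slide, which lies label down, where it is.

Things in the scene. Friction and masses are not known exactly. Their poses are not given: they have to be found in the camera images.
- port (a point): Centre of the round dark 24 mm window in the top of the colour meter's shelf, 70 mm above the bench; the shutter covers it at first. Fixed; place and yaw vary. x points level into the meter, y along the shutter's track, z up. The flat shelf top, solid down to the bench, spans x -28 to 80 mm, y -120 to 60 mm; at x = 80 mm stands the white housing, 300 mm wide, 200 mm above the bench.
- shutter (a joint): Shutter: dark square steel plate, 46 by 46 mm, top 5.5 mm above the shelf, sliding along the port's -y. 0 m = closed, centred over the window; 0.06 m = fully open, at its end stop. Starts nearly closed. About 1.2 N of friction; stays where it is left.
- shutter_knob (a point): Knob in the middle of the shutter: upright aluminium cylinder, 16 mm across, from 5.5 to 32.5 mm above the shelf's top. The point is on its axis, 19 mm above the shelf's top. Axes as the port's.
- slide_center (a point): Middle of the slide to present: glass plate 120 (x) by 40 (y) by 6 mm (z), about 70 g, lying level, label up, at any yaw on a round rest (34 mm wide, 30 mm high, 52 mm foot); its ends overhang. z leaves the label face. Frosted from x = 15 to 60 mm, else clear. A 10 mm square notch at the corner +x, -y: on the right, seen from above with the frosted end pointing away from you.
- slide_frosted (a point): Point of that slide in the middle of its frosted end, 34 mm from the slide's middle along +x, half-way through the thickness: the place to grip, across the 40 mm width (the long edges are parallel up to the notch at x = 50 mm). Axes as the slide's.
- slide_clear (a point): Middle of that slide's clear glass, 33 mm from the slide's middle along its -x, half-way through the thickness: the point to hold over the window. Axes as the slide's.
- spare_center (a point): Middle of the other slide: same kind, on the same kind of rest, but lying label down, so seen from above with the frosted end pointing away from you its notch is on the left. x points to its frosted end, z up. Leave it alone. Which rest holds which slide varies.
Mind the look-alikes: they are no part of the job. What is shaped like the part that bears slide_center but green or yellow is not meant.

How it is judged:
On the way, in this order (a step that is already met when the one before it is completed fails the run):
1. the shutter is slid fully open (value of joint shutter above 0.052 m), for 0.2 s.
2. the label-up slide is gripped and lifted off its rest (height (world z) of slide_center above 0.06 m and contact force between the fingers and slide above 1 N), for 0.2 s.
At the end, for the whole second after the job is handed in: Shutter open 50 mm or more; slide held still, label up and level within 0.15 rad, off the meter, its clear middle within 10 mm of the window centre along x and y and 5 to 25 mm above it, frosted end outward within 0.2 rad; the other slide moved under 20 mm (value of joint shutter above 0.05 m and x of slide_clear in the frame of port between -0.01 and 0.01 m and y of slide_clear in the frame of port between -0.01 and 0.01 m and z of slide_clear in the frame of port between 0.005 and 0.025 m and x of slide_frosted in the frame of port below -0.04 m and angle between the x axis of slide_clear and the x axis of port, either way round below 0.2 rad and angle between slide_clear's own z axis and vertical below 0.15 rad and contact force between the fingers and slide above 1 N and contact force between slide and instrument below 0.2 N and linear speed of slide below 0.03 m/s and distance of spare_center from where it was at the start of the episode below 0.02 m); the arm keeps its last pose, push and grip.
It fails at once if the other slide is moved by 20 mm or more (distance of spare_center from where it was at the start of the episode above 0.02 m).
It also fails if it takes over 56 s, if anything falls off the work surface, if the arm or the gripper's body presses on something with over 40 N, if the wrist force passes 120 N, or if a joint passes its speed limit or range.

## Working session

There is one attempt and no reset: what is moved stays moved. The work goes in short steps, Python scripts to look and compute and a tool call to move; the robot and the scene stay as the last step left them, time stands still between calls to the robot, and variables do not carry over. Pictures are saved under pics/ and viewed, and the job is handed in when it is done.

Besides the shell and the picture viewer there is one more tool, called as name(argument=value, ...) on one line, values as JSON. apply_moves: Moves the arm, as the interface text tells. Its arguments: {"type":"object","properties":{"moves":{"type":"array"},"newtons":{"type":"number"}},"required":["moves"]}

```bash
ls; mkdir -p pics; python3 - <<'E'
from rig import manip, imaging, workorder
import cv2
print(manip.get_state(), manip.pinch_z)
for n in ["scene","top","wrist"]:
    d=imaging.get_image(n)
    cv2.imwrite(f"pics/{n}0.png",d["image"][:,:,::-1])
    print(n,d["fx"],d["fy"],d["cx"],d["cy"],d["k1"],d["R"].round(4).tolist(),d["t"])
E
```

```text
pics
{'clock': 0.0, 'qpos': array([ 1.10302439e+00,  2.76598138e-01,  1.50614830e+00,  1.33037634e-05,
        1.36069263e+00, -1.21005443e-01]), 'qd': array([-4.25307307e-04,  8.55050097e-05, -2.27733885e-03, -1.40574525e-04,
       -2.68520296e-05, -1.56064084e-03]), 'effort': array([ 1.14549031e-03, -4.16777551e+01, -2.45807683e+01, -3.47126888e-04,
        1.11277570e-02, -2.25078367e-06]), 'position': array([0.19518014, 0.5402936 , 0.23043187]), 'ee_rot': array([-2.74098391e-04,  1.72517151e-01,  9.85006081e-01, -8.81605933e-04]), 'contact_force': array([-0.08015697, -0.43794647,  0.89008761]), 'moment': array([-0.04101244,  0.00414608, -0.03195125]), 'width': 0.08550837860722968} 0.0187
scene 369.90023534681376 369.90023534681376 260.19904004637175 185.2844135315546 -0.11042338240778961 [[-0.3178, 0.9482, -0.0022], [0.7069, 0.2353, -0.667], [-0.6319, -0.2135, -0.7451]] [ 0.15638726 -0.25632304  1.24559003]
top 409.6466382498764 409.6466382498764 250.31995296622256 195.26700083101514 -0.0030021624697952306 [[-0.0082, -0.9999, 0.0139], [-0.9934, 0.0066, -0.1148], [0.1147, -0.0148, -0.9933]] [-0.03685869  0.44694932  1.13991604]
wrist 320.46591182448253 320.46591182448253 254.41200909820049 192.68344126768503 -0.08228550341683637 [[0.3405, 0.9402, -0.0018], [0.8915, -0.3222, 0.3183], [0.2987, -0.11, -0.948]] [-0.57371077 -0.04061264  0.38099373]
```

View pics/scene0.png

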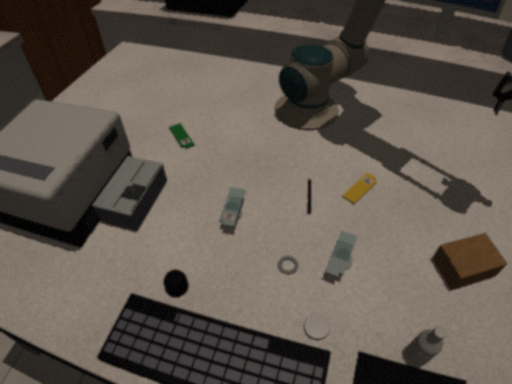

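View pics/top0.png

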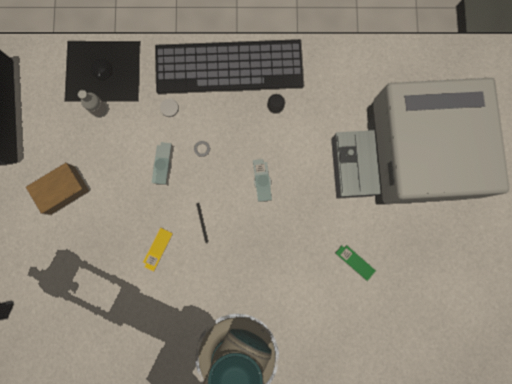

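View pics/wrist0.png

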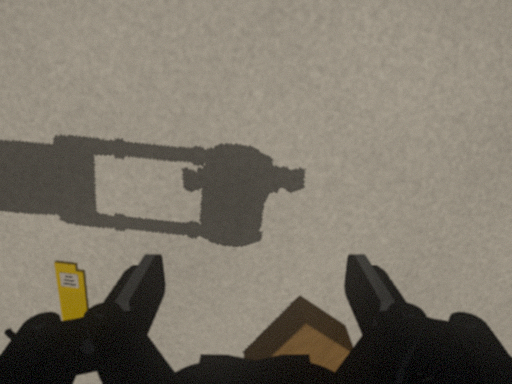

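```bash
python3 - <<'E'
import cv2,numpy as np
a=cv2.imread("pics/top0.png"); s=cv2.imread("pics/scene0.png")
f=lambda i,x,y,w,h,k:cv2.resize(i[y:y+h,x:x+w],None,fx=k,fy=k,interpolation=cv2.INTER_CUBIC)
A=np.hstack([f(a,137,134,50,60,7),f(a,237,150,50,60,7)])
cv2.imwrite("pics/c1.png",A)
B=np.hstack([f(s,205,175,50,60,7),f(s,315,223,50,60,7)])
cv2.imwrite("pics/c2.png",B)
cv2.imwrite("pics/c3.png",f(a,325,120,65,85,7))
E
```

```text
(no output)
```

View pics/c1.png

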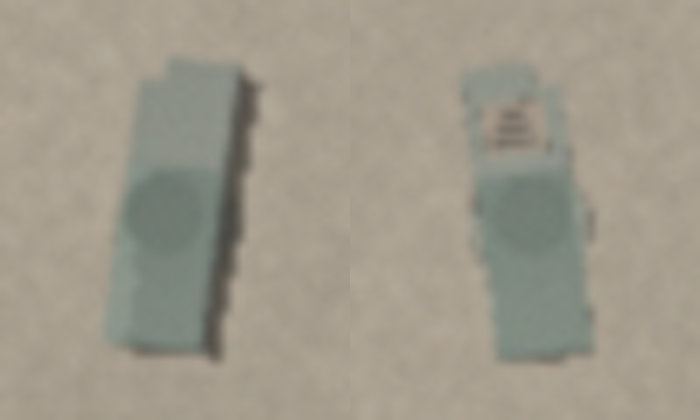

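View pics/c2.png

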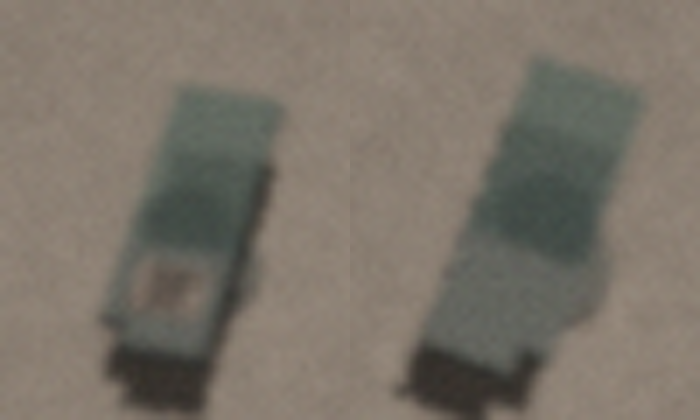

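View pics/c3.png

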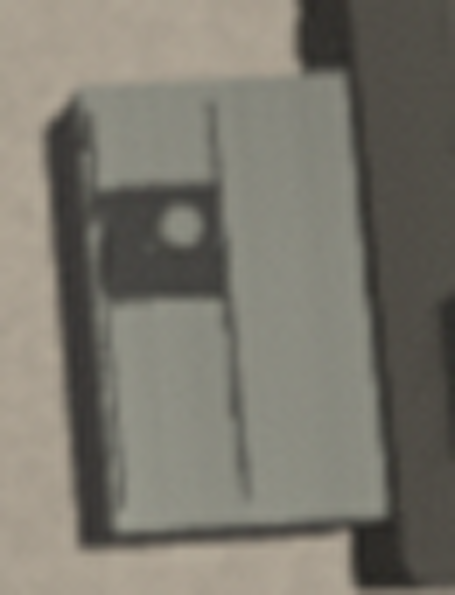

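```bash
cat > h.py <<'E'
import numpy as np, cv2
from scipy.spatial.transform import Rotation as Ro
from rig import manip, imaging, workorder
def cam(n,save=None):
    d=imaging.get_image(n)
    if save: cv2.imwrite(save,d["image"][:,:,::-1])
    return d
def ray(d,p):
    # undistort pixel -> slopes (model: drawn = (1+k1 r^2)*slope)
    K=np.array([[d["fx"],0,d["cx"]],[0,d["fy"],d["cy"]],[0,0,1]])
    u=cv2.undistortPoints(np.array(p,float).reshape(-1,1,2),K,np.array([d["k1"],0,0,0])).reshape(-1,2)
    v=np.c_[u,np.ones(len(u))]@d["R"]
    return -d["R"].T@d["t"], v
def plane(d,p,z):
    c,v=ray(d,p); return c+v*((z-c[2])/v[:,2])[:,None]
def proj(d,X):
    X=np.atleast_2d(X)@d["R"].T+d["t"]; s=X[:,:2]/X[:,2:]; s=s*(1+d["k1"]*(s**2).sum(1))[:,None]
    return s*d["fx"]+[d["cx"],d["cy"]]
def tool():
    s=manip.get_state(); q=s["ee_rot"]; R=Ro.from_quat([q[1],q[2],q[3],q[0]]).as_matrix()
    return s,np.array(s["position"]),R
def plan(target,yaw_y=None):
    """print shift in tool axes to world target; yaw_y: desired world direction of tool y (angle)"""
    s,p,R=tool()
    print("clock",round(s["clock"],2),"tcp",p.round(4),"w",round(s["width"],4),"F",s["contact_force"].round(1),"q",s["qpos"].round(2))
    if target is not None: print("shift tool:",(R.T@(np.array(target)-p)).round(4))
    if yaw_y is not None:
        y=np.array([np.cos(yaw_y),np.sin(yaw_y),0]); z=np.array([0,0,-1.]); x=np.cross(y,z)
        best=None
        for sg in (1,-1):
            Rt=np.c_[sg*x,sg*y,z]
            r=Ro.from_matrix(R.T@Rt).as_rotvec(); print(" rotvec opt",r.round(4))
E
python3 - <<'E'
from h import *
d=cam("top","pics/top1.png")
im=d["image"]; hsv=cv2.cvtColor(im,cv2.COLOR_RGB2HSV)
for p in [(262,150+30),(253,165),(275,160),(340,170),(362,150)]: print(p,hsv[p[1],p[0]])
x=lambda c:[(325+a/7,120+b/7) for a,b in c]
print("shelf corners",plane(d,x([(80,95),(350,72),(388,520),(113,532)]),.07).round(4))
print("knob top",plane(d,x([(182,226)]),.1025).round(4))
print("shutter",plane(d,x([(97,190),(216,187),(228,294),(106,297)]),.0755).round(4))
y=lambda c:[(237+(a-350)/7,150+b/7) for a,b in c]
print("slide corners",plane(d,y([(463,70),(535,65),(590,352),(498,360)]),.036).round(4), "rest",plane(d,y([(530,215)]),.03).round(4))
w=lambda c:[(137+a/7,134+b/7) for a,b in c]
print("spare",plane(d,w([(243,62),(140,80),(108,345),(205,350)]),.036).round(4))
E
```

```text
(262, 180) [ 63  24 127]
(253, 165) [ 30  20 151]
(275, 160) [ 18  37 172]
(340, 170) [ 33  20 112]
(362, 150) [ 30  20 137]
shelf corners [[ 0.6136 -0.2817  0.07  ]
 [ 0.6226 -0.3905  0.07  ]
 [ 0.4419 -0.3976  0.07  ]
 [ 0.4379 -0.289   0.07  ]]
knob top [[ 0.5529 -0.3119  0.1025]]
shutter [[ 0.5736 -0.2859  0.0755]
 [ 0.5745 -0.3333  0.0755]
 [ 0.5314 -0.3364  0.0755]
 [ 0.5305 -0.288   0.0755]]
slide corners [[ 0.5466 -0.0489  0.036 ]
 [ 0.5486 -0.0783  0.036 ]
 [ 0.4309 -0.099   0.036 ]
 [ 0.4279 -0.0619  0.036 ]] rest [[ 0.4877 -0.0758  0.03  ]]
spare [[0.5977 0.1833 0.036 ]
 [0.5904 0.2251 0.036 ]
 [0.4814 0.236  0.036 ]
 [0.4791 0.1969 0.036 ]]
```

```bash
python3 - <<'E'
from h import *
d=cam("wrist"); s,p,R=tool()
c=-d["R"].T@d["t"]; print("cam in tool",R.T@(c-p)); print("cam axes in tool (rows x,y,z)\n",(d["R"]@R).round(3))
E
```

```text
cam in tool [ 0.08239102 -0.00033919 -0.14236551]
cam axes in tool (rows x,y,z)
 [[-0.001  1.     0.   ]
 [-0.948 -0.    -0.318]
 [-0.318 -0.001  0.948]]
```

apply_moves(moves=[0.085,0,0,0,0,0,0.12,0.085,0,0,0,0,0,0.12,0.085,0,0,0,0,0,0.12,0.085,0,0,0,0,0,0.12,0.085,0,0,0,0,0,0.12,0.085,0,0,0,0,0,0.12,0.085,0,0,0,0,0,0.12,0.085,0,0,0,0,0,0.12])

```text
clock: 0.92
position: [0.1949, 0.5397, 0.2294]
ee_rot: [0.0, 0.623, 0.782, -0.002]
contact_force: [-0.0, 0.2, 0.6]
width: 0.085
```

```bash
python3 - <<'E'
from h import *
plan([.552,-.31,.25],np.radians(2.3))
E
```

```text
clock 0.92 tcp [0.1949 0.5397 0.2294] w 0.085 F [-0.   0.2  0.6] q [ 1.1   0.28  1.51 -0.    1.36  0.88]
shift tool: [-0.9082  0.1576 -0.0182]
 rotvec opt [-0.0023  0.0034  0.1858]
 rotvec opt [-0.005  -0.0034 -2.9558]
```

apply_moves(moves=[0.085,-0.035,0.01,0,0,0,0.093,0.085,-0.035,0.012,0,0,0,0.093,0.085,-0.038,0.014,0,0,0,0,0.085,-0.038,0.014,0,0,0,0,0.085,-0.038,0.014,0,0,0,0,0.085,-0.038,0.014,0,0,0,0,0.085,-0.038,0.014,0,0,0,0,0.085,-0.038,0.014,0,0,0,0])

```text
clock: 1.58
position: [0.3207, 0.2477, 0.227]
ee_rot: [-0.001, 0.693, 0.721, -0.0]
contact_force: [0.3, 0.8, 0.5]
width: 0.0849
```

apply_moves(moves=[0.085,-0.038,0.014,0,0,0,0,0.085,-0.038,0.014,0,0,0,0,0.085,-0.038,0.014,0,0,0,0,0.085,-0.038,0.014,0,0,0,0,0.085,-0.038,0.014,0,0,0,0,0.085,-0.038,0.014,0,0,0,0,0.085,-0.038,0.014,0,0,0,0,0.085,-0.038,0.014,0,0,0,0])

```text
clock: 2.25
position: [0.4445, -0.0621, 0.2286]
ee_rot: [0.001, 0.693, 0.721, 0.003]
contact_force: [0.3, 0.9, -0.5]
width: 0.0849
```

```bash
python3 - <<'E'
from h import *
plan([.552,-.31,.25],np.radians(2.3))
cam("wrist","pics/w1.png")
E
```

```text
clock 2.25 tcp [ 0.4445 -0.0621  0.2286] w 0.0849 F [ 0.3  0.9 -0.5] q [-0.3   0.08  1.76  0.    1.29 -0.34]
shift tool: [-0.252   0.0974 -0.0215]
 rotvec opt [ 0.0059 -0.0023  0.0005]
 rotvec opt [ 0.0037  0.0093 -3.1411]
```

View pics/w1.png

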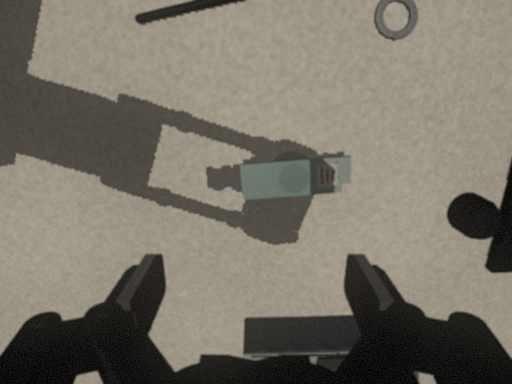

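```bash
python3 - <<'E'
from h import *
d=cam("wrist"); im=d["image"][:,:,::-1]
c=im[140:215,220:370]; cv2.imwrite("pics/w1c.png",cv2.resize(c,None,fx=5,fy=5,interpolation=cv2.INTER_CUBIC))
b,g,r=[im[:,:,i].astype(int) for i in range(3)]
m=((g-r)>3).astype(np.uint8); m[:140]=0;m[215:]=0;m[:,:220]=0;m[:,370:]=0
cv2.imwrite("pics/w1m.png",cv2.resize(m[140:215,220:370]*255,None,fx=5,fy=5))
E
```

```text
(no output)
```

View pics/w1c.png

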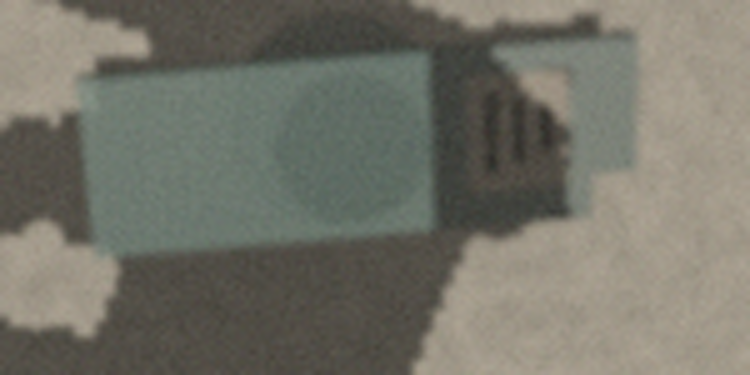

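View pics/w1m.png

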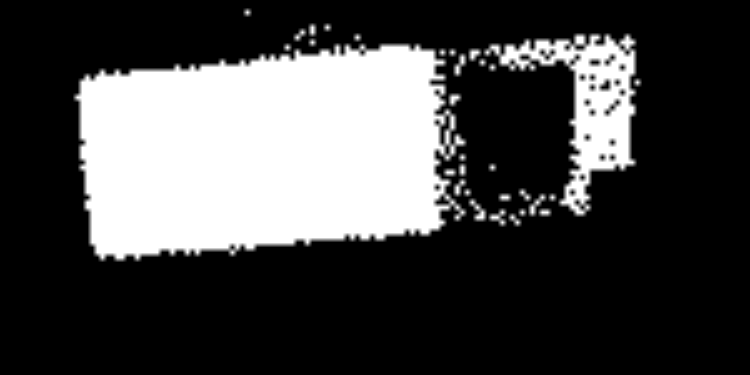

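```bash
cat >> h.py <<'E'
def slide_from(tl,bl,trr,brn):
    pass
E
python3 - <<'E'
from h import *
d=cam("wrist")
P=lambda c:plane(d,[(220+a/5,140+b/5) for a,b in c],.036)
W=P([(80,77),(98,257),(430,51),(437,232),(637,36),(591,216)])
print(W.round(4))
ax=W[4]-W[0]; print("len top edge",np.linalg.norm(ax),"yaw",np.degrees(np.arctan2(ax[1],ax[0])))
ax2=W[5]-W[1]; print("yaw bottom",np.degrees(np.arctan2(ax2[1],ax2[0])),"len(110)",np.linalg.norm(ax2),"width",np.linalg.norm(W[0]-W[1]),np.linalg.norm(W[2]-W[3]))
b=W[1]-W[0]; print("end-edge yaw+90",np.degrees(np.arctan2(b[1],b[0]))+90, )
cen=(W[4]+W[1])/2; print("center diag",cen)
E
```

```text
[[ 0.428  -0.0557  0.036 ]
 [ 0.4326 -0.0959  0.036 ]
 [ 0.502  -0.0476  0.036 ]
 [ 0.5069 -0.0878  0.036 ]
 [ 0.546  -0.0427  0.036 ]
 [ 0.5407 -0.083   0.036 ]]
len top edge 0.11876910602527424 yaw 6.28465043561463
yaw bottom 6.834143947950169 len(110) 0.10889244647234679 width 0.04044734246345322 0.04042527412103999
end-edge yaw+90 6.548780915936575
center diag [ 0.48929146 -0.06932103  0.036     ]
```

apply_moves(moves=[0.085,-0.036,0.014,-0.003,0,0,0,0.085,-0.036,0.014,-0.003,0,0,0,0.085,-0.036,0.014,-0.003,0,0,0,0.085,-0.036,0.014,-0.003,0,0,0,0.085,-0.036,0.014,-0.003,0,0,0,0.085,-0.036,0.014,-0.003,0,0,0,0.085,-0.03,0.01,0,0,0,0,0.085,0,0,0,0,0,0])

```text
clock: 3.07
position: [0.5496, -0.3017, 0.2429]
ee_rot: [-0.004, 0.69, 0.724, 0.004]
contact_force: [0.5, 0.8, -0.6]
width: 0.0847
```

```bash
python3 - <<'E'
from h import *
plan([.552,-.31,.25],np.radians(2.3))
cam("wrist","pics/w2.png")
E
```

```text
clock 3.07 tcp [ 0.5496 -0.3017  0.2429] w 0.0847 F [ 0.5  0.8 -0.6] q [-0.62  0.35  1.36  0.01  1.43 -0.67]
shift tool: [-0.0083  0.002  -0.0072]
 rotvec opt [ 0.0005 -0.0117  0.0086]
 rotvec opt [ 1.830e-02  7.000e-04 -3.133e+00]
```

View pics/w2.png

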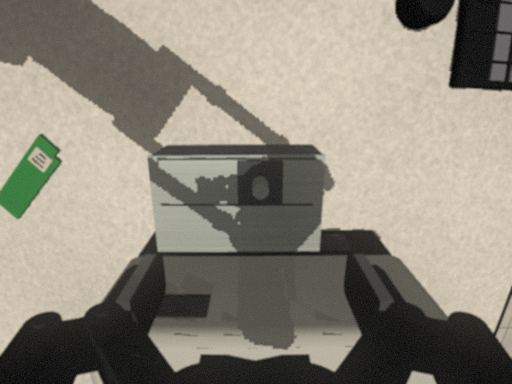

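```bash
python3 - <<'E'
from h import *
im=cv2.imread("pics/w2.png"); cv2.imwrite("pics/w2c.png",cv2.resize(im[140:265,140:340],None,fx=4,fy=4,interpolation=cv2.INTER_CUBIC))
E
```

```text
(no output)
```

View pics/w2c.png

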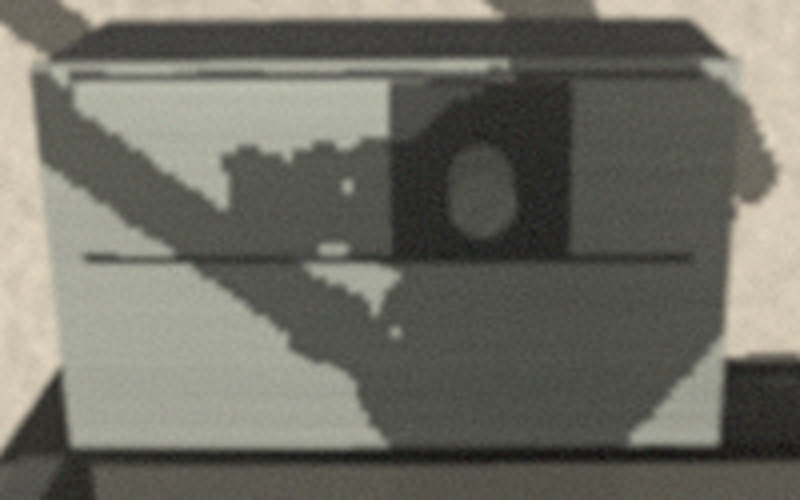

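```bash
python3 - <<'E'
from h import *
d=cam("wrist")
P=lambda c,z:plane(d,[(140+a/4,140+b/4) for a,b in c],z)
W=P([(33,60),(741,60),(722,447),(70,447)],.07)
print(W.round(4)); 
yd=W[1]-W[0]; yd2=W[2]-W[3]; print(np.linalg.norm(yd),np.linalg.norm(yd2),np.linalg.norm(W[3]-W[0]),np.degrees(np.arctan2(yd[1],yd[0])),np.degrees(np.arctan2(yd2[1],yd2[0])))
S=P([(390,80),(570,80),(568,255),(391,255)],.0755); print("shutter",S.round(4),S.mean(0))
print("knob",P([(483,207)],.1025),P([(483,175)],.0755))
y=yd+yd2; y/=np.linalg.norm(y); x=np.array([y[1],-y[0],0])
for c,o in zip(W,[(-28,-120),(-28,60),(80,60),(80,-120)]): print("port",c-x*o[0]/1e3-y*o[1]/1e3)
E
```

```text
[[ 0.4398 -0.2856  0.07  ]
 [ 0.618  -0.277   0.07  ]
 [ 0.6255 -0.3854  0.07  ]
 [ 0.4443 -0.3947  0.07  ]]
0.17848668220132605 0.18149598641396267 0.10919484737408985 2.7519359556129737 2.9414145586660405
shutter [[ 0.5304 -0.2854  0.0755]
 [ 0.5749 -0.2832  0.0755]
 [ 0.5778 -0.329   0.0755]
 [ 0.5322 -0.3313  0.0755]] [ 0.55384598 -0.30724082  0.0755    ]
knob [[ 0.55426764 -0.30864221  0.1025    ]] [[ 0.55474165 -0.30868859  0.0755    ]]
port [ 0.56100103 -0.3075848   0.07      ]
port [ 0.55950412 -0.30795722  0.07      ]
port [ 0.5616143  -0.30844873  0.07      ]
port [ 0.56013518 -0.30882026  0.07      ]
```

```bash
python3 - <<'E'
from h import *
plan([.554,-.308,.08],np.radians(2.85))
E
```

```text
clock 3.17 tcp [ 0.5476 -0.2967  0.2432] w 0.0848 F [ 0.1  0.2 -0.4] q [-0.62  0.35  1.37  0.01  1.44 -0.67]
shift tool: [-0.0143  0.006   0.163 ]
 rotvec opt [-0.0016 -0.0167  0.0008]
 rotvec opt [ 2.6200e-02 -2.5000e-03 -3.1407e+00]
```

```bash
cat >> h.py <<'E'
import pickle
def shot(n,name,crop=None,k=1):
    d=imaging.get_image(n); pickle.dump(d,open(f"pics/{name}.pkl","wb"))
    im=d["image"][:,:,::-1]
    if crop: x,y,w,h=crop; im=im[y:y+h,x:x+w]
    cv2.imwrite(f"pics/{name}.png",cv2.resize(im,None,fx=k,fy=k,interpolation=cv2.INTER_CUBIC)); return d
def load(name): return pickle.load(open(f"pics/{name}.pkl","rb"))
E
python3 - <<'E'
from h import *
plan(None)
shot("wrist","w3",(140,140,200,125),4)
plan(None)
E
```

```text
clock 3.17 tcp [ 0.5476 -0.2967  0.2432] w 0.0848 F [ 0.1  0.2 -0.4] q [-0.62  0.35  1.37  0.01  1.44 -0.67]
clock 3.22 tcp [ 0.5472 -0.2957  0.2435] w 0.0849 F [ 0.1 -0.   0.2] q [-0.61  0.35  1.37  0.01  1.44 -0.67]
```

View pics/w3.png

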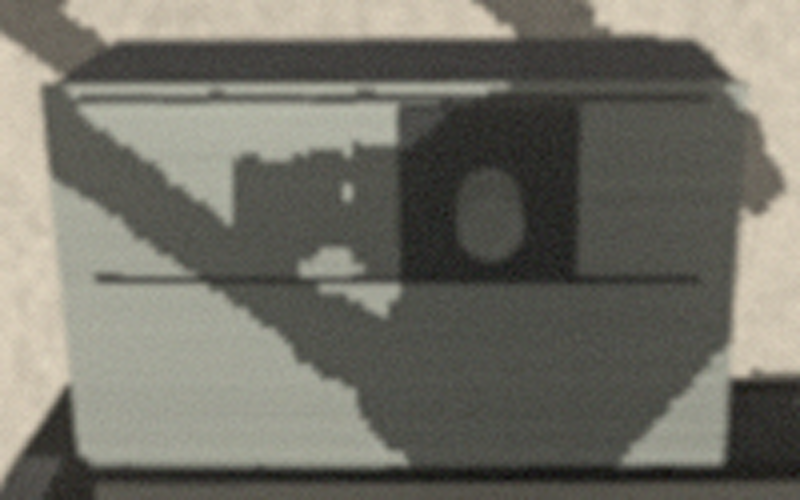

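```bash
python3 - <<'E'
from h import *
d=load("w3")
P=lambda c,z:plane(d,[(140+a/4,140+b/4) for a,b in c],z)
W=P([(42,84),(748,82),(728,466),(77,467)],.07)
print(W.round(4)); 
yd=W[1]-W[0]; yd2=W[2]-W[3]; print(np.linalg.norm(yd),np.linalg.norm(yd2),np.linalg.norm(W[3]-W[0]),np.degrees(np.arctan2(yd[1],yd[0])),np.degrees(np.arctan2(yd2[1],yd2[0])))
S=P([(399,102),(578,102),(576,277),(400,278)],.0755); print("shutter",S.mean(0))
print("knob",P([(491,230)],.1025))
y=yd+yd2; y/=np.linalg.norm(y); x=np.array([y[1],-y[0],0])
for c,o in zip(W,[(-28,-120),(-28,60),(80,60),(80,-120)]): print("port",c-x*o[0]/1e3-y*o[1]/1e3)
plan([.552,-.313,.08],np.radians(2.4))
E
```

```text
[[ 0.4406 -0.2896  0.07  ]
 [ 0.6194 -0.2802  0.07  ]
 [ 0.6269 -0.3889  0.07  ]
 [ 0.4449 -0.3988  0.07  ]]
0.17902749893795472 0.18228249691621976 0.1092937409786089 3.0055273511839156 3.127623815185828
shutter [ 0.55527895 -0.31082472  0.0755    ]
knob [[ 0.55543443 -0.31205098  0.1025    ]]
port [ 0.56194934 -0.31117399  0.07      ]
port [ 0.56098843 -0.31141823  0.07      ]
port [ 0.56273416 -0.31222371  0.07      ]
port [ 0.56046533 -0.31253803  0.07      ]
clock 3.22 tcp [ 0.5472 -0.2957  0.2435] w 0.0849 F [ 0.1 -0.   0.2] q [-0.61  0.35  1.37  0.01  1.44 -0.67]
shift tool: [-0.0203  0.0042  0.1632]
 rotvec opt [-0.0017 -0.0168  0.0097]
 rotvec opt [ 2.6400e-02 -2.7000e-03 -3.1318e+00]
```

apply_moves(moves=[0.085,-0.004,0.002,0.03,0,-0.008,0,0.085,-0.004,0.002,0.03,0,-0.008,0,0.085,-0.004,0.002,0.03,0,0,0,0.085,-0.003,0.001,0.02,0,0,0,0.085,0,0,0.015,0,0,0,0.085,0,0,0.005,0,0,0,0.085,0,0,0,0,0,0,0.085,0,0,0,0,0,0])

```text
clock: 3.88
position: [0.5532, -0.2914, 0.115]
ee_rot: [-0.001, 0.683, 0.73, 0.002]
contact_force: [0.4, -0.0, 0.2]
width: 0.0852
```

```bash
python3 - <<'E'
from h import *
plan([.5553,-.312,.08],np.radians(3))
shot("wrist","w4")
E
```

```text
clock 3.88 tcp [ 0.5532 -0.2914  0.115 ] w 0.0852 F [ 0.4 -0.   0.2] q [-0.6   0.43  1.57  0.    1.15 -0.67]
shift tool: [-0.0208  0.0007  0.0349]
 rotvec opt [ 0.001  -0.0035  0.0141]
 rotvec opt [ 5.4000e-03  1.5000e-03 -3.1275e+00]
```

View pics/w4.png

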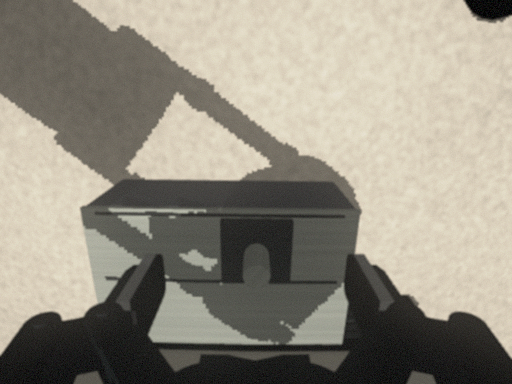

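```bash
python3 - <<'E'
from h import *
d=load("w4"); im=d["image"][:,:,::-1]
cv2.imwrite("pics/w4c.png",cv2.resize(im[195:300,190:330],None,fx=5,fy=5,interpolation=cv2.INTER_CUBIC))
print(proj(d,[[.5553,-.312,.1025],[.5553,-.312,.0755],[.5532,-.2914,.115]]))
E
```

```text
[[256.61573786 277.65115294]
 [256.33574718 253.97863232]
 [255.41288905 256.5004133 ]]
```

View pics/w4c.png

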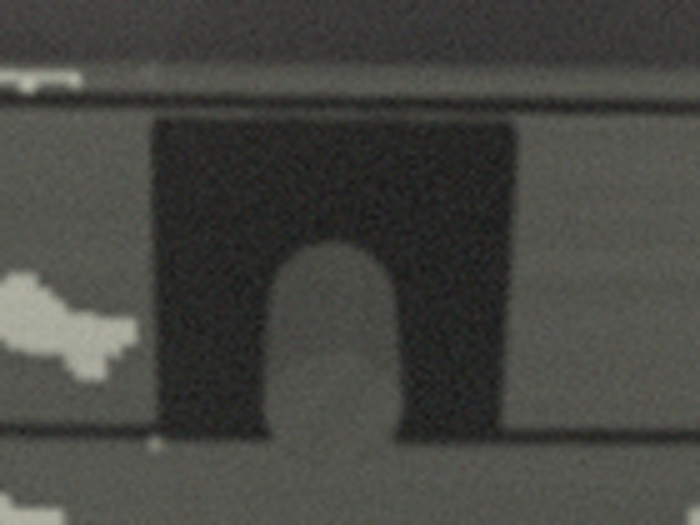

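apply_moves(moves=[0.085,-0.01,0.001,0,0,0,0.014,0.085,-0.01,0,0.0,0,0,0,0.085,-0.004,0,0.01,0,0,0,0.085,0,0,0.012,0,0,0,0.085,0,0,0.012,0,0,0,0.085,0,0,0.003,0,0,0,0.085,0,0,0,0,0,0,0.085,0,0,0,0,0,0])

```text
clock: 4.6
position: [0.5603, -0.324, 0.0828]
ee_rot: [0.007, 0.69, 0.724, 0.002]
contact_force: [-0.0, -0.3, -0.3]
width: 0.0846
```

```bash
python3 - <<'E'
from h import *
plan([.5553,-.311,.08],np.radians(3))
E
```

```text
clock 4.6 tcp [ 0.5603 -0.324   0.0828] w 0.0846 F [-0.  -0.3 -0.3] q [-0.63  0.48  1.57  0.    1.08 -0.68]
shift tool: [ 0.0132 -0.0044  0.0026]
 rotvec opt [ 0.0132  0.0074 -0.0035]
 rotvec opt [ 0.0116 -0.0208  3.138 ]
```

apply_moves(moves=[0.085,0.008,-0.003,0.001,0.01,0.005,0,0.085,0,0,0,0,0,0,0.085,0,0,0,0,0,0,0.085,0,0,0,0,0,0,0.085,0.002,0,0,0,0,0,0.085,0,0,0,0,0,0,0.085,0,0,0,0,0,0,0.085,0,0,0,0,0,0])

```text
clock: 5.27
position: [0.5578, -0.3139, 0.0843]
ee_rot: [0.004, 0.69, 0.724, 0.001]
contact_force: [0.2, -0.4, -0.2]
width: 0.085
```

```bash
python3 - <<'E'
from h import *
plan([.5553,-.311,.08],np.radians(3))
E
```

```text
clock 5.27 tcp [ 0.5578 -0.3139  0.0843] w 0.085 F [ 0.2 -0.4 -0.2] q [-0.62  0.47  1.58  0.    1.08 -0.67]
shift tool: [ 0.003  -0.0024  0.0042]
 rotvec opt [ 0.0059  0.0046 -0.0032]
 rotvec opt [ 0.0072 -0.0092  3.1384]
```

Close enough laterally; lower slightly and close on the knob gently.

apply_moves(newtons=25, moves=[0.085,0.002,-0.002,0.004,0.005,0.004,0,0.01,0,0,0,0,0,0,0.01,0,0,0,0,0,0,0.01,0,0,0,0,0,0,0.01,0,0,0,0,0,0,0.01,0,0,0,0,0,0,0.01,0,0,0,0,0,0,0.01,0,0,0,0,0,0])

```text
clock: 5.93
position: [0.5554, -0.3118, 0.0797]
ee_rot: [0.0, 0.69, 0.724, 0.0]
contact_force: [0.4, -0.0, 0.4]
width: 0.0148
```

```bash
python3 - <<'E'
from h import *
plan([.5016,-.314,.08],np.radians(3))
shot("wrist","w5")
E
```

```text
clock 5.93 tcp [ 0.5554 -0.3118  0.0797] w 0.0148 F [ 0.4 -0.   0.4] q [-0.62  0.48  1.58  0.    1.08 -0.67]
shift tool: [ 0.0005 -0.0539 -0.0003]
 rotvec opt [ 0.0001 -0.0001 -0.0033]
 rotvec opt [-1.0000e-04 -1.0000e-04  3.1383e+00]
```

View pics/w5.png

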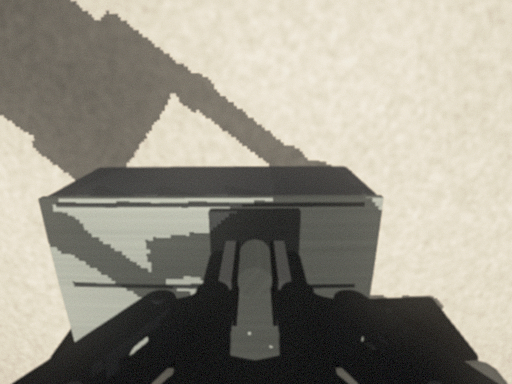

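apply_moves(moves=[0.01,0,-0.006,0,0,0,0,0.01,0,-0.009,0,0,0,0,0.01,0,-0.009,0,0,0,0,0.01,0,-0.009,0,0,0,0,0.01,0,-0.009,0,0,0,0,0.01,0,-0.006,0,0,0,0,0.01,0,-0.003,0,0,0,0,0.01,0,0,0,0,0,0])

```text
clock: 6.65
position: [0.5014, -0.3147, 0.0797]
ee_rot: [0.003, 0.69, 0.724, 0.002]
contact_force: [5.2, 1.0, -4.4]
width: 0.0151
```

```bash
python3 - <<'E'
from h import *
plan([.5016,-.315,.08],np.radians(3))
E
```

```text
clock 6.65 tcp [ 0.5014 -0.3147  0.0797] w 0.0151 F [ 5.2  1.  -4.4] q [-0.68  0.42  1.69  0.    1.02 -0.73]
shift tool: [-0.0003  0.0002 -0.0003]
 rotvec opt [ 0.0073  0.0013 -0.0053]
 rotvec opt [ 2.1000e-03 -1.1400e-02  3.1362e+00]
```

Force of 5 N along +x suggests the stop; push a little more to confirm, then open and rise.

apply_moves(moves=[0.01,0,-0.004,0,0,0,0,0.01,0,-0.004,0,0,0,0,0.01,0,-0.004,0,0,0,0,0.01,0,-0.004,0,0,0,0,0.01,0,-0.004,0,0,0,0,0.01,0,0,0,0,0,0,0.01,0,0,0,0,0,0,0.01,0,0,0,0,0,0])

```text
clock: 7.32
position: [0.5018, -0.3147, 0.0797]
ee_rot: [0.019, 0.693, 0.72, 0.017]
contact_force: [4.2, -0.3, -1.6]
width: 0.0148
```

```bash
python3 - <<'E'
from h import *
plan([.5016,-.315,.08],np.radians(3))
E
```

```text
clock 7.32 tcp [ 0.5018 -0.3147  0.0797] w 0.0148 F [ 4.2 -0.3 -1.6] q [-0.7   0.4   1.72  0.04  0.98 -0.76]
shift tool: [-0.0003 -0.0002 -0.0003]
 rotvec opt [ 0.0511  0.0034 -0.0137]
 rotvec opt [ 0.0053 -0.0799  3.1269]
```

apply_moves(moves=[0.085,0,0.002,0,0,0,0,0.085,0,0,0,0,0,0,0.085,0,0,0,0,0,0,0.085,0,0,-0.01,0,0,0,0.085,0,0,-0.03,0,0,0,0.085,0,0,-0.04,0,0,0,0.085,0,0,-0.04,0,0,0,0.085,0.02,0,-0.02,0,0,0])

```text
clock: 7.98
position: [0.4899, -0.2946, 0.2202]
ee_rot: [0.009, 0.695, 0.719, 0.015]
contact_force: [0.7, -0.1, 0.7]
width: 0.085
```

```bash
python3 - <<'E'
from h import *
plan(None)
shot("wrist","w6")
plan(None)
E
```

```text
clock 7.98 tcp [ 0.4899 -0.2946  0.2202] w 0.085 F [ 0.7 -0.1  0.7] q [-0.68  0.26  1.55  0.03  1.31 -0.72]
clock 8.03 tcp [ 0.4902 -0.2895  0.2236] w 0.0849 F [-0.4  3.3  1.9] q [-0.68  0.26  1.55  0.03  1.31 -0.72]
```

View pics/w6.png

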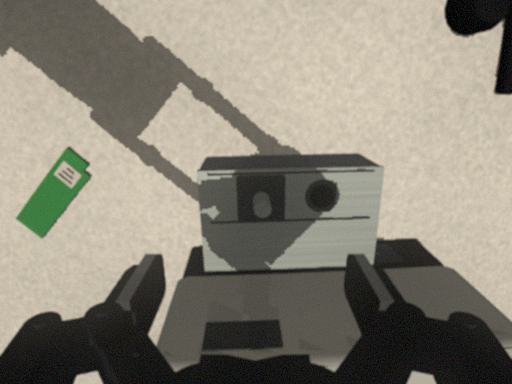

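apply_moves(moves=[0.085,0,0,0,0.02,0.008,-0.01,0.085,0,0,0,0.015,0,0,0.085,0,0,0,0,0,0,0.085,0,0,0,0,0,0,0.085,0,0,0,0,0,0,0.085,0,0,0,0,0,0,0.085,0,0,0,0,0,0,0.085,0,0,0,0,0,0])

```text
clock: 8.7
position: [0.4882, -0.2882, 0.227]
ee_rot: [-0.005, 0.69, 0.724, 0.006]
contact_force: [0.2, -0.6, -0.5]
width: 0.0847
```

```bash
python3 - <<'E'
from h import *
plan(None,np.radians(3))
shot("wrist","w7",(180,130,220,150),3.5)
E
```

```text
clock 8.7 tcp [ 0.4882 -0.2882  0.227 ] w 0.0847 F [ 0.2 -0.6 -0.5] q [-0.66  0.27  1.52  0.01  1.36 -0.72]
 rotvec opt [ 0.0024 -0.0157 -0.005 ]
 rotvec opt [-0.0247 -0.0038  3.1365]
```

View pics/w7.png

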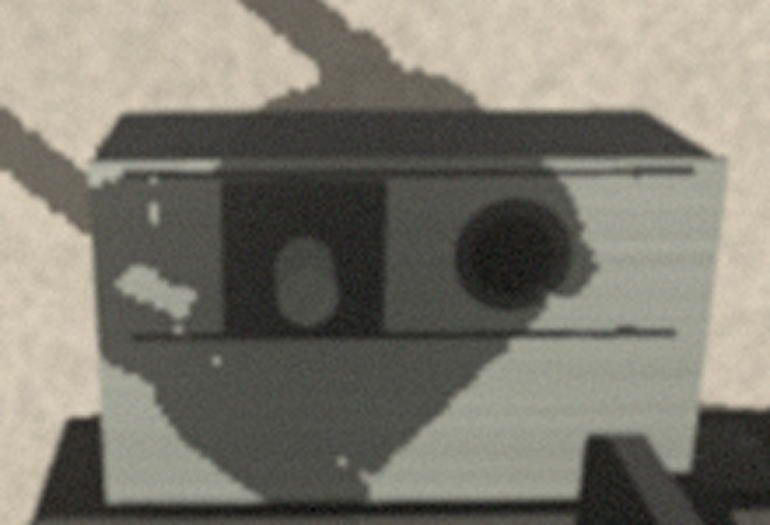

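```bash
python3 - <<'E'
from h import *
d=load("w7")
P=lambda c,z:plane(d,[(180+a/3.5,130+b/3.5) for a,b in c],z)
print("window",P([(513,253)],.07))
W=P([(93,160),(726,158),(694,470),(104,502)],.07); print(W.round(4))
yd=W[1]-W[0]; print("yaw",np.degrees(np.arctan2(yd[1],yd[0])), np.linalg.norm(yd))
S=P([(220,183),(386,182),(386,332),(222,333)],.0755); print("shutter",S.mean(0)); print("knob",P([(307,295)],.1025))
y=yd/np.linalg.norm(yd); x=np.array([y[1],-y[0],0])
for c,o in zip(W[:2],[(-28,-120),(-28,60)]): print("port",c-x*o[0]/1e3-y*o[1]/1e3)
E
```

```text
window [[ 0.5612677  -0.31125881  0.07      ]]
[[ 0.4416 -0.2894  0.07  ]
 [ 0.6186 -0.2804  0.07  ]
 [ 0.6264 -0.3795  0.07  ]
 [ 0.4448 -0.3981  0.07  ]]
yaw 2.9120489493276778 0.17724692549566204
shutter [ 0.50125455 -0.31388183  0.0755    ]
knob [[ 0.5011065  -0.31396855  0.1025    ]]
port [ 0.56282347 -0.31126829  0.07      ]
port [ 0.56007395 -0.31140816  0.07      ]
```

apply_moves(moves=[0.085,0.02,0.001,-0.003,0,-0.01,0.12,0.085,0.02,-0.001,-0.003,0,0,0.12,0.085,0.02,-0.004,-0.003,0,0,0.12,0.085,0.019,-0.006,0,0,0,0.12,0.085,0.018,-0.008,0,0,0,0.12,0.085,0.017,-0.01,0,0,0,0.12,0.085,0.016,-0.012,0,0,0,0.12,0.085,0.014,-0.014,0,0,0,0.12])

```text
clock: 9.42
position: [0.4919, -0.1277, 0.2342]
ee_rot: [-0.003, 0.953, 0.304, -0.0]
contact_force: [0.6, 0.7, 0.4]
width: 0.0852
```

```bash
python3 - <<'E'
from h import *
plan([.523,-.066,.24],np.radians(-83.5))
E
```

```text
clock 9.42 tcp [ 0.4919 -0.1277  0.2342] w 0.0852 F [0.6 0.7 0.4] q [-0.39  0.18  1.63  0.    1.34  0.56]
shift tool: [ 0.061  -0.0323 -0.0055]
 rotvec opt [-5.900e-03  2.000e-04  5.036e-01]
 rotvec opt [-2.000e-04 -7.900e-03 -2.638e+00]
```

apply_moves(moves=[0.085,0.015,-0.008,-0.002,0,0,0.12,0.085,0.014,-0.009,-0.002,0,0,0.12,0.085,0.01,-0.008,0,0,0,0.12,0.085,0.006,-0.006,0,0,0,0.09,0.085,0,0,0,0,0,0,0.085,0,0,0,0,0,0,0.085,0,0,0,0,0,0,0.085,0,0,0,0,0,0])

```text
clock: 10.08
position: [0.5173, -0.0735, 0.2374]
ee_rot: [-0.004, 0.997, 0.077, -0.003]
contact_force: [0.5, -0.6, 0.0]
width: 0.085
```

```bash
python3 - <<'E'
from h import *
plan([.523,-.066,.24],np.radians(-83.5))
shot("wrist","w8")
plan(None)
E
```

```text
clock 10.08 tcp [ 0.5173 -0.0735  0.2374] w 0.085 F [ 0.5 -0.6  0. ] q [-0.28  0.2   1.6   0.01  1.35  1.14]
shift tool: [ 0.0068 -0.0065 -0.0025]
 rotvec opt [-0.0083  0.0046  0.0412]
 rotvec opt [-0.0071 -0.0128 -3.1004]
clock 10.13 tcp [ 0.5172 -0.0736  0.2374] w 0.085 F [ 0.2 -0.8  0.6] q [-0.28  0.2   1.6   0.01  1.35  1.14]
```

View pics/w8.png

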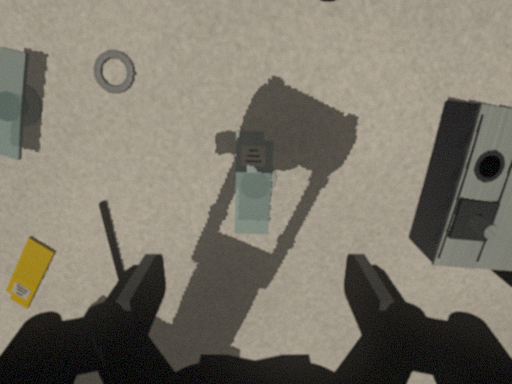

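```bash
python3 - <<'E'
from h import *
d=load("w8"); im=d["image"][:,:,::-1][120:245,210:300]
im=cv2.convertScaleAbs(im,alpha=1.4,beta=0)
cv2.imwrite("pics/w8c.png",cv2.resize(im,None,fx=4.8,fy=4.8,interpolation=cv2.INTER_CUBIC))
E
```

```text
(no output)
```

View pics/w8c.png

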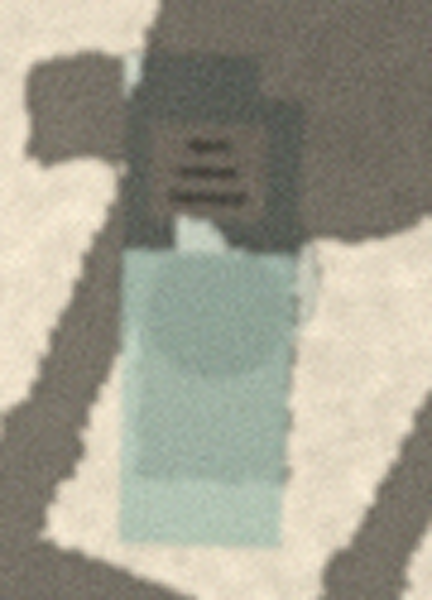

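```bash
python3 - <<'E'
from h import *
d=load("w8")
W=plane(d,[(210+a/4.8,120+b/4.8) for a,b in [(120,545),(281,545),(124,54),(302,98),(122,250),(298,252)]],.036)
print(W.round(4))
def yaw(v): return np.degrees(np.arctan2(v[1],v[0]))
print("L",yaw(W[2]-W[0]),np.linalg.norm(W[2]-W[0]),"R",yaw(W[3]-W[1]),np.linalg.norm(W[3]-W[1]),"w",np.linalg.norm(W[0]-W[1]),np.linalg.norm(W[4]-W[5]),"perp",yaw(W[0]-W[1])-90,yaw(W[4]-W[5])-90)
a=np.radians(6.0); x=np.array([np.cos(a),np.sin(a),0]); y=np.array([-np.sin(a),np.cos(a),0])
for w,o in zip(W,[(-60,20),(-60,-20),(60,20),(50,-20),(15,20),(15,-20)]): print(w-x*o[0]/1e3-y*o[1]/1e3)
E
```

```text
[[ 0.4279 -0.0623  0.036 ]
 [ 0.4342 -0.1017  0.036 ]
 [ 0.5476 -0.047   0.036 ]
 [ 0.544  -0.0878  0.036 ]
 [ 0.5028 -0.0527  0.036 ]
 [ 0.5086 -0.093   0.036 ]]
L 7.28876894382186 0.12065260569398516 R 7.19909081441256 0.11069616218092412 w 0.03982005585011115 0.04069360063212059 perp 9.073839787596725 8.280311196445666
[ 0.48965063 -0.07595978  0.036     ]
[ 0.4917494  -0.07550065  0.036     ]
[ 0.48998565 -0.07319598  0.036     ]
[ 0.4921755  -0.07312661  0.036     ]
[ 0.48994399 -0.07417093  0.036     ]
[ 0.49162338 -0.07465944  0.036     ]
```

```bash
python3 - <<'E'
from h import *
plan([.5242,-.0701,.012],np.radians(-82.6))
E
```

```text
clock 10.13 tcp [ 0.5172 -0.0736  0.2374] w 0.085 F [ 0.2 -0.8  0.6] q [-0.28  0.2   1.6   0.01  1.35  1.14]
shift tool: [ 0.0084 -0.0005  0.2254]
 rotvec opt [-0.0083  0.0046  0.025 ]
 rotvec opt [-0.0072 -0.0129 -3.1166]
```

apply_moves(moves=[0.085,0.005,0,0.02,-0.006,0.003,0.018,0.085,0.002,0,0.03,0,0,0,0.085,0,0,0.03,0,0,0,0.085,0,0,0.025,0,0,0,0.085,0,0,0.01,0,0,0,0.085,0,0,0,0,0,0,0.085,0,0,0,0,0,0,0.085,0,0,0,0,0,0])

```text
clock: 10.8
position: [0.5251, -0.0778, 0.1208]
ee_rot: [0.001, 0.998, 0.067, 0.002]
contact_force: [-0.9, 0.6, -0.5]
width: 0.0848
```

```bash
python3 - <<'E'
from h import *
plan([.5242,-.0701,.012],np.radians(-82.6))
shot("wrist","w9")
E
```

```text
clock 10.8 tcp [ 0.5251 -0.0778  0.1208] w 0.0848 F [-0.9  0.6 -0.5] q [-0.28  0.3   1.77 -0.    1.07  1.16]
shift tool: [-0.0003 -0.008   0.1087]
 rotvec opt [ 0.002  -0.004   0.0057]
 rotvec opt [ 0.0063  0.0032 -3.1359]
```

View pics/w9.png

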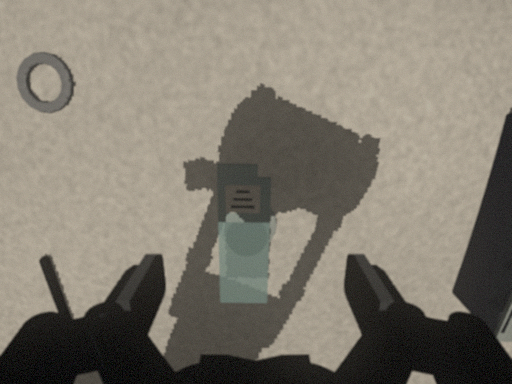

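```bash
python3 - <<'E'
from h import *
d=load("w9")
W=plane(d,[(220,303),(268,302),(219,163.5),(271,178),(218.5,221),(270.5,221.5)],.036)
def yaw(v): return np.degrees(np.arctan2(v[1],v[0]))
print("L",yaw(W[2]-W[0]),np.linalg.norm(W[2]-W[0]),"R",yaw(W[3]-W[1]),"perp",yaw(W[0]-W[1])-90,yaw(W[4]-W[5])-90)
a=np.radians(7.4); x=np.array([np.cos(a),np.sin(a),0]); y=np.array([-np.sin(a),np.cos(a),0])
C=np.array([w-x*o[0]/1e3-y*o[1]/1e3 for w,o in zip(W,[(-60,20),(-60,-20),(60,20),(50,-20),(15,20),(15,-20)])]);print(C.round(4),C.mean(0))
t=C.mean(0)+.034*x; print(t)
plan([t[0],t[1],.012],np.radians(-82.6))
E
```

```text
L 5.956217366089147 0.12194898291294004 R 7.36060599857618 perp 9.18765329563972 7.071062685484421
[[ 0.49   -0.0736  0.036 ]
 [ 0.4914 -0.0745  0.036 ]
 [ 0.4923 -0.0764  0.036 ]
 [ 0.4913 -0.0746  0.036 ]
 [ 0.4916 -0.0747  0.036 ]
 [ 0.4914 -0.0749  0.036 ]] [ 0.4913529  -0.07480147  0.036     ]
[ 0.52506972 -0.07042242  0.036     ]
clock 10.85 tcp [ 0.5255 -0.0779  0.1212] w 0.0851 F [ 0.2  0.2 -0.6] q [-0.28  0.3   1.77 -0.    1.07  1.16]
shift tool: [ 1.000e-04 -7.800e-03  1.091e-01]
 rotvec opt [ 0.0025 -0.005   0.0057]
 rotvec opt [ 0.0078  0.004  -3.1358]
```

apply_moves(moves=[0.085,0,-0.005,0.005,0.002,-0.003,0.004,0.085,0,0,0.02,0,0,0,0.085,0,0,0.025,0,0,0,0.085,0,0,0.02,0,0,0,0.085,0,0,0.01,0,0,0,0.085,0,0,0.003,0,0,0,0.085,0,0,0,0,0,0,0.085,0,0,0,0,0,0])

```text
clock: 11.52
position: [0.5332, -0.0733, 0.0432]
ee_rot: [0.003, 0.998, 0.065, 0.011]
contact_force: [-0.0, 0.9, 1.1]
width: 0.0852
```

```bash
python3 - <<'E'
from h import *
plan([.525,-.0703,.012],np.radians(-82.6))
E
```

```text
clock 11.52 tcp [ 0.5332 -0.0733  0.0432] w 0.0852 F [-0.   0.9  1.1] q [-0.27  0.39  1.87  0.    0.87  1.17]
shift tool: [-0.0083 -0.0043  0.031 ]
 rotvec opt [ 0.0071 -0.0208  0.0007]
 rotvec opt [ 0.0326  0.0112 -3.1407]
```

apply_moves(moves=[0.085,-0.005,-0.003,0.005,0.005,-0.015,0,0.085,0,0,0.01,0,0,0,0.085,0,0,0.008,0,0,0,0.085,0,0,0.003,0,0,0,0.085,0,0,0,0,0,0,0.085,0,0,0,0,0,0,0.085,0,0,0,0,0,0,0.085,0,0,0,0,0,0])

```text
clock: 12.18
position: [0.5302, -0.0712, 0.0175]
ee_rot: [0.002, 0.998, 0.065, 0.005]
contact_force: [0.0, 0.5, -0.8]
width: 0.085
```

```bash
python3 - <<'E'
from h import *
plan([.525,-.0703,.012],np.radians(-82.6))
E
```

```text
clock 12.18 tcp [ 0.5302 -0.0712  0.0175] w 0.085 F [ 0.   0.5 -0.8] q [-0.26  0.42  1.89  0.    0.82  1.18]
shift tool: [-0.0051 -0.0016  0.0055]
 rotvec opt [ 0.004  -0.0103  0.0008]
 rotvec opt [ 0.0161  0.0064 -3.1407]
```

apply_moves(newtons=40, moves=[0.085,-0.004,-0.001,0.004,0.004,-0.01,0,0.085,0,0,0,0,0,0,0.085,0,0,0,0,0,0,0.085,0,0,0,0,0,0,0.085,0,0,0,0,0,0,0.085,0,0,0,0,0,0,0.085,0,0,0,0,0,0,0.085,0,0,0,0,0,0])

```text
clock: 12.85
position: [0.5263, -0.071, 0.0139]
ee_rot: [0.0, 0.998, 0.065, 0.0]
contact_force: [-0.1, -0.3, -0.0]
width: 0.085
```

```bash
python3 - <<'E'
from h import *
plan([.525,-.0703,.012],np.radians(-82.6))
shot("wrist","w10")
E
```

```text
clock 12.85 tcp [ 0.5263 -0.071   0.0139] w 0.085 F [-0.1 -0.3 -0. ] q [-0.27  0.43  1.9   0.    0.82  1.18]
shift tool: [-0.0012 -0.0009  0.0019]
 rotvec opt [ 0.0003 -0.0009  0.0005]
 rotvec opt [ 1.5000e-03  5.0000e-04 -3.1411e+00]
```

View pics/w10.png

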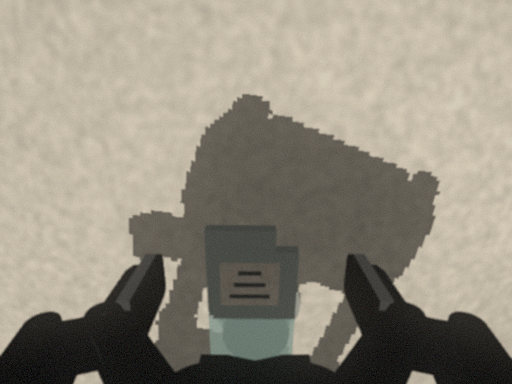

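apply_moves(newtons=60, moves=[0.02,0,0,0,0,0,0,0.02,0,0,0,0,0,0,0.02,0,0,0,0,0,0,0.02,0,0,0,0,0,0,0.02,0,0,0,0,0,0,0.02,0,0,0,0,0,0,0.02,0,0,0,0,0,0,0.02,0,0,0,0,0,0])

```text
clock: 13.57
position: [0.5264, -0.071, 0.0144]
ee_rot: [0.0, 0.998, 0.065, 0.001]
contact_force: [0.8, 0.2, 0.0]
width: 0.0383
```

```bash
python3 - <<'E'
from h import *
plan(None,np.radians(-82.6))
shot("wrist","w11")
E
```

```text
clock 13.57 tcp [ 0.5264 -0.071   0.0144] w 0.0383 F [0.8 0.2 0. ] q [-0.27  0.42  1.9  -0.    0.82  1.18]
 rotvec opt [ 0.0005 -0.0013  0.0007]
 rotvec opt [ 2.0000e-03  9.0000e-04 -3.1409e+00]
```

View pics/w11.png

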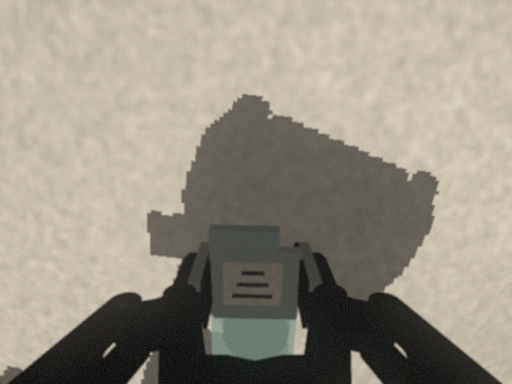

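Gripped at 38 mm: the label-up slide sits between the pads (label at (252,285)). Lift gently.

apply_moves(moves=[0.02,0,0,-0.008,0,0,0,0.02,0,0,-0.015,0,0,0,0.02,0,0,-0.02,0,0,0,0.02,0,0,-0.025,0,0,0,0.02,0,0,-0.025,0,0,0,0.02,0,0,-0.02,0,0,0,0.02,0,0,-0.01,0,0,0,0.02,0,0,0,0,0,0])

```text
clock: 14.28
position: [0.5246, -0.0704, 0.1435]
ee_rot: [-0.001, 0.998, 0.065, -0.002]
contact_force: [0.3, 0.8, -0.7]
width: 0.038
```

```bash
python3 - <<'E'
from h import *
plan(None,np.radians(-82.6))
shot("wrist","w12")
E
```

```text
clock 14.28 tcp [ 0.5246 -0.0704  0.1435] w 0.038 F [ 0.3  0.8 -0.7] q [-0.27  0.28  1.74  0.    1.13  1.18]
 rotvec opt [-0.0017  0.0032  0.0004]
 rotvec opt [-5.0000e-03 -2.7000e-03 -3.1412e+00]
```

View pics/w12.png

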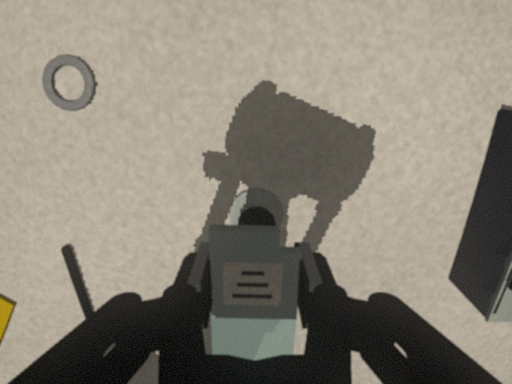

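apply_moves(moves=[0.02,0.001,0.012,0,0,0,-0.1,0.02,0,0.012,0,0,0,-0.12,0.02,-0.002,0.012,0,0,0,-0.12,0.02,-0.003,0.012,0,0,0,-0.12,0.02,-0.004,0.012,0,0,0,-0.12,0.02,-0.006,0.011,0,0,0,-0.12,0.02,-0.007,0.01,0,0,0,-0.12,0.02,-0.008,0.009,0,0,0,-0.12])

```text
clock: 15.0
position: [0.5409, -0.1641, 0.1337]
ee_rot: [-0.009, 0.85, 0.526, -0.006]
contact_force: [0.1, -0.1, -0.7]
width: 0.0387
```

```bash
python3 - <<'E'
from h import *
d=load("w12")
R0=None
# slide end in tool frame at w12 (pose from state then)
p=np.array([.5246,-.0704,.1435]); a=np.radians(7.4)
W=plane(d,[(209,226),(279,226),(300,247)],.1435+.0216)-p
x=np.array([np.cos(a),np.sin(a),0]); y=np.array([np.sin(a),-np.cos(a),0])
print("end pts tool x,y:",np.c_[W@x,W@y].round(4))
plan([.5577,-.2428,.14],np.radians(3))
E
```

```text
end pts tool x,y: [[ 0.0265 -0.0187]
 [ 0.0265  0.0103]
 [ 0.0168  0.0194]]
clock 15.0 tcp [ 0.5409 -0.1641  0.1337] w 0.0387 F [ 0.1 -0.1 -0.7] q [-0.42  0.34  1.66  0.    1.16  0.04]
shift tool: [-0.063   0.05   -0.0074]
 rotvec opt [-0.0217 -0.0053 -0.5148]
 rotvec opt [-0.0071  0.0292  2.6266]
```

apply_moves(moves=[0.02,-0.01,0.007,-0.004,-0.01,0,-0.12,0.02,-0.01,0.006,-0.004,0,0,-0.12,0.02,-0.009,0.004,-0.002,0,0,-0.12,0.02,-0.008,0.002,0,0,0,-0.1,0.02,-0.004,0,0,0,0,0,0.02,0,0,0,0,0,0,0.02,0,0,0,0,0,0,0.02,0,0,0,0,0,0])

```text
clock: 15.67
position: [0.5432, -0.2108, 0.1324]
ee_rot: [-0.015, 0.703, 0.711, -0.005]
contact_force: [0.1, 0.1, -1.0]
width: 0.0385
```

```bash
python3 - <<'E'
from h import *
plan([.5578,-.2439,.14],np.radians(3))
E
```

```text
clock 15.67 tcp [ 0.5432 -0.2108  0.1324] w 0.0385 F [ 0.1  0.1 -1. ] q [-0.49  0.37  1.62 -0.    1.18 -0.5 ]
shift tool: [-0.0331  0.014  -0.0085]
 rotvec opt [-0.0278 -0.0155 -0.0414]
 rotvec opt [-0.024   0.0432  3.0998]
```

apply_moves(moves=[0.02,-0.008,0.005,-0.003,-0.015,-0.01,-0.03,0.02,-0.01,0.004,-0.003,-0.01,0,0,0.02,-0.006,0.002,0,0,0,0,0.02,0,0,0,0,0,0,0.02,0,0,0,0,0,0,0.02,0,0,0,0,0,0,0.02,0,0,0,0,0,0,0.02,0,0,0,0,0,0])

```text
clock: 16.33
position: [0.5542, -0.2326, 0.137]
ee_rot: [-0.005, 0.694, 0.72, 0.001]
contact_force: [0.4, -0.1, -0.5]
width: 0.0384
```

```bash
python3 - <<'E'
from h import *
plan([.5578,-.2439,.14],np.radians(3))
shot("wrist","w13")
E
```

```text
clock 16.33 tcp [ 0.5542 -0.2326  0.137 ] w 0.0384 F [ 0.4 -0.1 -0.5] q [-0.52  0.38  1.59  0.01  1.18 -0.56]
shift tool: [-0.0114  0.0032 -0.0031]
 rotvec opt [-0.0055 -0.0095 -0.0156]
 rotvec opt [-0.0149  0.0085  3.126 ]
```

View pics/w13.png

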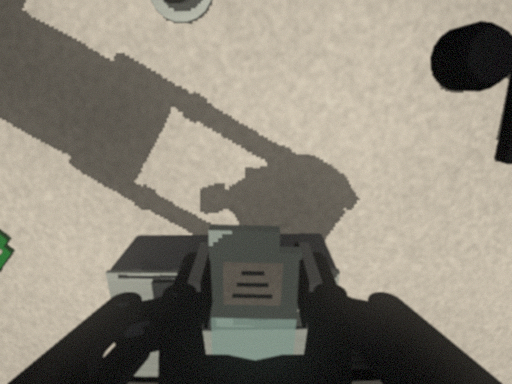

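apply_moves(moves=[0.02,-0.006,0.002,0,-0.004,-0.006,-0.012,0.02,-0.003,0,0,0,0,0,0.02,0,0,0.008,0,0,0,0.02,0,0,0.012,0,0,0,0.02,0,0,0.008,0,0,0,0.02,0,0,0.003,0,0,0,0.02,0,0,0,0,0,0,0.02,0,0,0,0,0,0])

```text
clock: 17.05
position: [0.5565, -0.2421, 0.103]
ee_rot: [-0.002, 0.689, 0.725, 0.001]
contact_force: [-0.7, -1.2, -0.6]
width: 0.0386
```

```bash
python3 - <<'E'
from h import *
plan([.5578,-.2439,.0655],np.radians(3))
shot("top","t2",(300,90,120,130),5)
shot("scene","s2",(60,130,160,120),5)
E
```

```text
clock 17.05 tcp [ 0.5565 -0.2421  0.103 ] w 0.0386 F [-0.7 -1.2 -0.6] q [-0.53  0.42  1.62  0.    1.1  -0.58]
shift tool: [-0.002   0.0013  0.0375]
 rotvec opt [-0.0016 -0.0032 -0.0023]
 rotvec opt [-5.1000e-03  2.5000e-03  3.1393e+00]
```

View pics/t2.png

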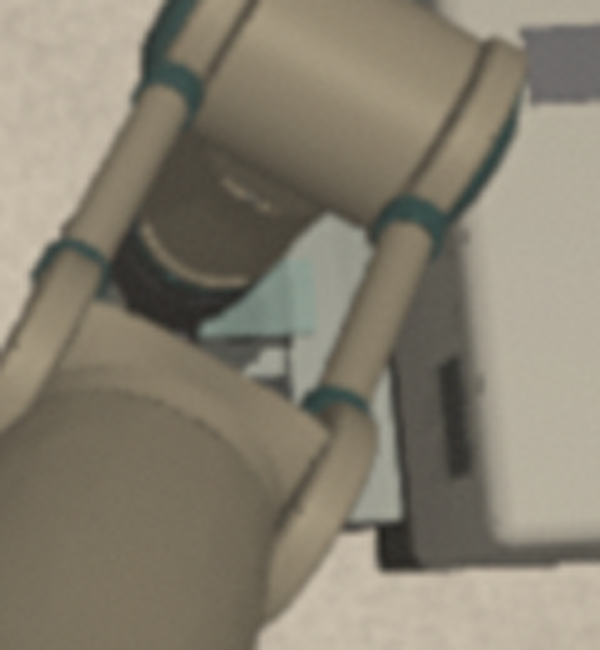

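View pics/s2.png

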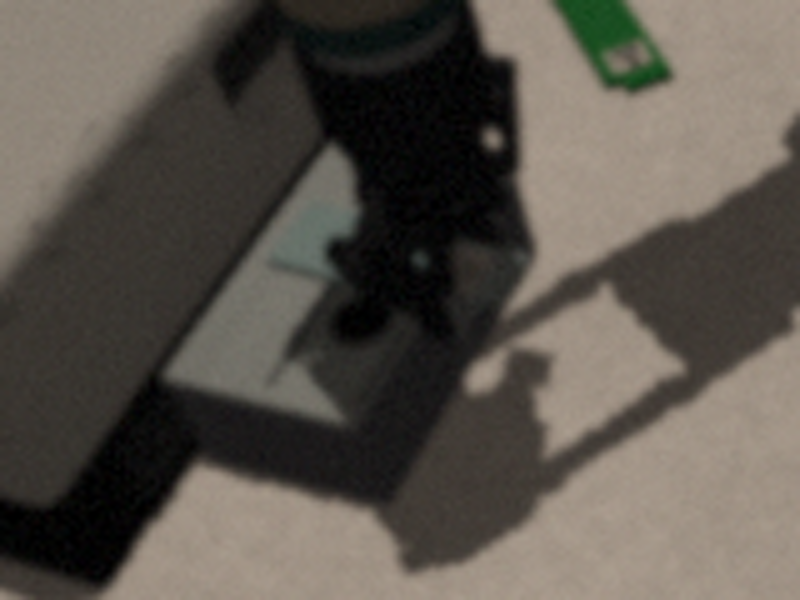

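```bash
python3 - <<'E'
from h import *
p=np.array([.5565,-.2421,.103]); a=np.radians(93)
x=np.array([np.cos(a),np.sin(a),0]); y=np.array([np.sin(a),-np.cos(a),0])
d=load("s2"); W=plane(d,[(60+268/5,130+262/5),(60+305/5,130+200/5)],.1246)-p; print("scene corners tool xy",np.c_[W@x,W@y])
d=load("t2"); W=plane(d,[(300+314/5,90+330/5),(300+313/5,90+262/5),(300+200/5,90+332/5)],.1246)-p; print("top corner",np.c_[W@x,W@y])
E
```

```text
scene corners tool xy [[-0.09332723  0.02043644]
 [-0.09687349 -0.02079341]]
top corner [[-0.09377945 -0.023626  ]
 [-0.09664058  0.01301814]
 [-0.03329158 -0.02122285]]
```

apply_moves(moves=[0.02,-0.001,0.001,0.004,-0.001,-0.003,-0.002,0.02,0,0,0.007,0,0,0,0.02,0,0,0.008,0,0,0,0.02,0,0,0.006,0,0,0,0.02,0,0,0.003,0,0,0,0.02,0,0,0,0,0,0,0.02,0,0,0,0,0,0,0.02,0,0,0,0,0,0])

```text
clock: 17.82
position: [0.5584, -0.2434, 0.0731]
ee_rot: [0.001, 0.688, 0.725, 0.0]
contact_force: [-0.3, -0.9, -0.5]
width: 0.0384
```

```bash
python3 - <<'E'
from h import *
plan([.5578,-.2439,.0655],np.radians(3))
E
```

```text
clock 17.82 tcp [ 0.5584 -0.2434  0.0731] w 0.0384 F [-0.3 -0.9 -0.5] q [-0.53  0.45  1.66 -0.    1.03 -0.58]
shift tool: [-0.0004 -0.0006  0.0076]
 rotvec opt [0.0014 0.0013 0.0002]
 rotvec opt [-2.0000e-03  2.1000e-03 -3.1414e+00]
```

apply_moves(moves=[0.02,0,0,0.003,0,0,0,0.02,0,0,0.002,0,0,0,0.02,0,0,0,0,0,0,0.02,0,0,0,0,0,0,0.02,0,0,0,0,0,0,0.02,0,0,0,0,0,0,0.02,0,0,0,0,0,0,0.02,0,0,0,0,0,0])

```text
clock: 18.48
position: [0.5592, -0.2438, 0.0687]
ee_rot: [0.002, 0.688, 0.725, 0.0]
contact_force: [-0.5, -0.3, -1.7]
width: 0.0384
```

```bash
python3 - <<'E'
from h import *
plan([.5578,-.2439,.0655],np.radians(3))
shot("scene","s3",(60,130,160,120),5)
shot("wrist","w14")
shot("top","t3")
plan([.5578,-.2439,.0655],np.radians(3))
E
```

```text
clock 18.48 tcp [ 0.5592 -0.2438  0.0687] w 0.0384 F [-0.5 -0.3 -1.7] q [-0.53  0.45  1.66 -0.    1.02 -0.58]
shift tool: [ 0.     -0.0014  0.0032]
 rotvec opt [0.0034 0.0026 0.0002]
 rotvec opt [-0.004   0.0053 -3.1414]
clock 18.63 tcp [ 0.5591 -0.2438  0.0687] w 0.0384 F [-0.4  0.1 -0.5] q [-0.53  0.45  1.66 -0.    1.02 -0.58]
shift tool: [ 0.     -0.0014  0.0032]
 rotvec opt [0.0033 0.0025 0.0001]
 rotvec opt [-0.004   0.0052 -3.1414]
```

View pics/s3.png

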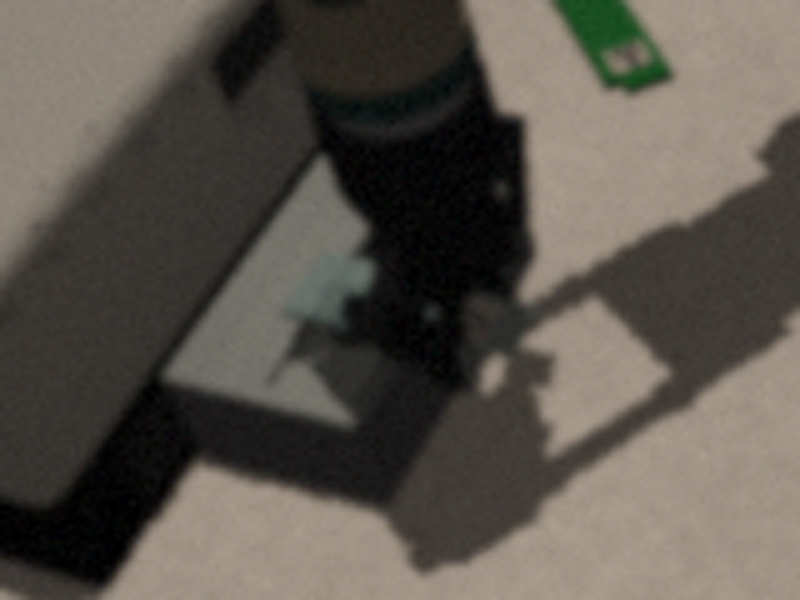

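View pics/w14.png

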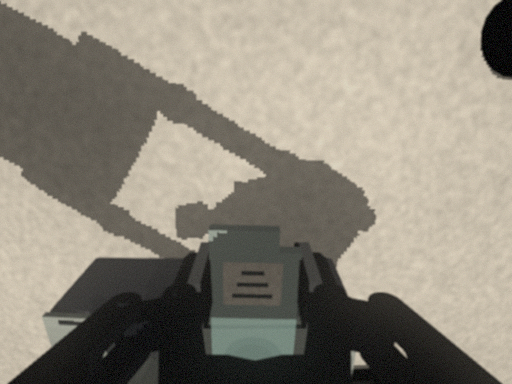

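View pics/t3.png

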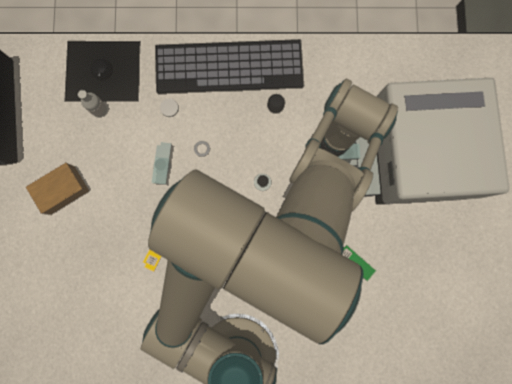

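apply_moves(moves=[0.02,0,-0.001,0.002,0.003,0.002,0,0.02,0,0,0,0,0,0,0.02,0,0,0,0,0,0,0.02,0,0,0,0,0,0,0.02,0,0,0,0,0,0,0.02,0,0,0,0,0,0,0.02,0,0,0,0,0,0,0.02,0,0,0,0,0,0])

```text
clock: 19.3
position: [0.558, -0.2439, 0.0664]
ee_rot: [0.0, 0.688, 0.725, -0.0]
contact_force: [-0.1, -0.1, -1.3]
width: 0.0383
```

```bash
python3 - <<'E'
from h import *
d=load("s3"); W=plane(d,[(60+285/5,130+310/5),(60+328/5,130+255/5)],.0903)
o=np.array([.5613,-.3113,.07]); a=np.radians(3); y=np.array([np.cos(a),np.sin(a),0]); x=np.array([y[1],-y[0],0])
print("clear-end corners in port xy (expect 27,+-20):",np.c_[(W-o)@x,(W-o)@y].round(4))
d=load("w14"); p=np.array([.5592,-.2438,.0687]); W=plane(d,[(209,226),(279,226)],.0903); print("frosted end port (expect -93):",np.c_[(W-o)@x,(W-o)@y].round(4))
plan([.5578,-.2439,.0655],np.radians(3))
s,p,R=tool(); c=p+R@np.array([-.0675,0,-.0186])-o; print("clear in port",c@x,c@y,c[2], "qd",s["qd"].round(3))
E
```

```text
clear-end corners in port xy (expect 27,+-20): [[ 0.0256  0.02  ]
 [ 0.0231 -0.0182]]
frosted end port (expect -93): [[-0.0943 -0.0179]
 [-0.0942  0.011 ]]
clock 19.3 tcp [ 0.558  -0.2439  0.0664] w 0.0383 F [-0.1 -0.1 -1.3] q [-0.53  0.46  1.66 -0.    1.02 -0.58]
shift tool: [ 0.     -0.0002  0.0009]
 rotvec opt [-0.0001  0.0003  0.0001]
 rotvec opt [-4.0000e-04 -2.0000e-04 -3.1415e+00]
clear in port 4.364864544732315e-05 0.00025250827801673217 0.014989114295581987 qd [ 0.    -0.001 -0.002  0.001 -0.001 -0.   ]
```

```bash
python3 - <<'E'
from h import *
print(workorder.sign_off()); s=manip.get_state(); print(s["clock"],s["position"],s["width"])
E
```

```text
the job is handed in; nothing more can be done
None
the job is handed in; nothing more can be done
```

The shutter is fully open and the arm is holding the label-up slide over the window. I handed the job in at about 19.3 s, with no verdict reported.

**What I did:** I gripped the knob and pushed the shutter to its end stop; the knob then measured 60 mm from the window centre. The slide I took was the one with the visible label and its notch on the right, at top-view pixel (262,181). I gripped it by the frosted end with 60 N, lifted it, turned it about 86° and lowered it over the window. The last picture showed the other slide, at (162,164), still in its place.

**Last checks:**
- **Position:** from the measured tool pose, the clear middle is within 1 mm of the window centre and about 15 mm above it, so the slide's underside clears the window by about 12 mm.
- **Level and direction:** the tool was level and pointed outward to within 0.001 rad, and the arm was still. The grip had stopped at 38 mm on the slide.

**Disagreements:**
- **Slide position:** the camera checks put the slide 1–4 mm further out along the port's x than the tool pose does. That is inside the 10 mm limit.
- **First measurements:** my first fixes on the slide and meter paired a picture with the calibration of a later one, a few millimetres off. I measured both again before gripping.
- **Shutter after opening:** I did not measure it again once the slide was over the meter, because the arm blocked the view.

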